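# Load a solder reel into its bay through the sprung gate

### The arm

A 6-joint arm with a two-finger parallel gripper is mounted at the origin on the work surface; the furniture and walls round the work are solid. World frame = base frame: x ahead of the robot, y to its left, z up, the work surface at z = 0. Lengths are in mm, angles in rad, forces in N, time in s.
With the tool pointing down it reaches from about 325 to 875 mm from the base axis. Payload 4.4 kg.
Tool frame: the origin (TCP) lies on the centre line of the jaws, within the pads' length; the fingertips stand ahead of it and the grasp point (between the pads) lies 6 mm ahead of it (ctrl.tcp_to_tips is the z of the fingertips in the tool frame, in mm); z points along the fingers, y is the line along which they close (so a half turn about z gives the same grasp; the last joint's range is limited). The gripper opens to 85 mm and grips with 20 to 120 N. Pads are 22 mm wide; open, the fingers measure 114 mm over their backs; the gripper's body (76 mm by 85 mm) begins 54 mm behind the grasp point. The pads swing forward as they close: fully open they stand 13 mm farther back than shut.
Start: joints at [-1.373, 0.207, 1.542, -0, 1.393, -0.15], TCP at [196.506, -540.382, 256.282] pointing down, gripper open.
Joint ranges: [-2.73, 2.73], [-0.86, 2.22], [0.23, 2.46], [-1.11, 4.25], [0.08, 2.63], [-2.82, 2.82]. Speed limits (rad/s): [2.79, 2.79, 3.14, 3.14, 3.14, 3.14].

### API

Orientations are given as a 3x3 rotation matrix whose columns are the frame's x, y, z axes.
In Python, from plant import ctrl, sensors, optics gives the robot as it stands. Calls block until the motion is done:
- ctrl.move_ptp(position, orientation): joint-space move of the TCP to a pose.
- ctrl.move_l(position, rot=None, vel=150, threshold=None): straight line of the TCP; rot=None keeps the orientation; vel is the mean speed in mm/s. With threshold (N) it stops when the force on the tool has changed by that much, and returns True; else False.
- ctrl.set_joints(angles): joint-space move.
- ctrl.gripper_to(opening, force=None): finger opening in mm; force is the grip in N (None keeps the last); returns when the fingers have stopped.
- ctrl.hold(seconds).
- ctrl.solve_ik(position, orientation): joint angles nearest the present ones, or None.
- sensors.read_state(): the state.
- optics.grab_frame(name): name is "side" or "top" or "wrist"; returns (picture, depth): 400x640x3 uint8, red, green, blue; 400x640 float32, mm along the optical axis (not along the pixel's ray), 0 where there is no reading.
- optics.camera_params(name): a dict with "mtx" (3x3 intrinsics, pixels), "R" (3x3) and "t" (3): a world point X has camera coordinates R X + t; the wrist camera has in their place "T_tool_cam" (4x4, takes a point from camera to tool coordinates, whose origin is the TCP and whose axes are the flange's). Camera axes: x right, y down, z forward; pixel columns grow to the right and rows downward; lengths in mm; the calibration is good to about 2 mm. A picture is of the moment at which its call begins: read the wrist's pose just before it. camera_params takes no time and is no camera call.
A pose or a line that the arm cannot do raises ctrl.MotionError and nothing moves.
- ctrl.finish_job(): hands the job in; it is judged then, once.
The state is a dict: "t": time; "q": joint angles; "qvel": joint speeds; "tau": joint torques, N m; "eef_pos": TCP position; "eef_rot": TCP orientation; "force": force on the tool from outside, world axes, zero at the start; "wrist_torque": the same for the moment, N m; "grip_width": finger opening in mm; "grasp_force": force on a finger pad.
Only numpy, scipy, OpenCV 4.12 (cv2) and the standard library are available. Lean on these libraries where they do the work, as an engineer would, in place of code of your own. Each camera call takes 0.05 s, during which the arm holds its last target. There are 200 camera calls.

### The job

Stand the tall solder reel upright on the entry of the grey reel bay, then push it along the lane, sliding on the floor, through the sprung flap gate until it presses on the buffer hidden under the hood; press it home gently for half a second, with about 10 newtons more than it took to slide it and never over 15 newtons on the buffer. Then lift clear so that the flap swings shut behind the reel; leave the other reel and the jar where they are, and do not strain the bay.

Things in the scene. Friction and masses are not known exactly. Their poses are not given: they have to be found in the camera images.
- solder_reel: The tall solder reel: an upright cylinder 41 mm in diameter and 43 mm high with a flange at each end, about 0.24 kg (varies); it stands on one flange. Origin: centre of its underside (the axis of the cylinder is within 1 mm of it), z up.
- reel_bay: Reel bay: a grey sheet-metal lane on a fixed base plate 278 x 112 x 4 mm. Origin: on the bench under the middle of the gate; +x runs inward along the lane (the way to push), y left, z up. The lane's floor is the plate's top, 4 mm above the bench, x = -110 to +164 mm. Past the gate (x = -8 to 168) walls with inner faces at y = +-26 mm, tops 38 mm above the bench, open above up to the hood.
- entry (a point): Middle of the bay's entry, on the lane's floor (4 mm above the bench), 62 mm before the gate (bay x = -62 mm); axes as the bay's. From bay x = -83 to -6 mm two low guides flank it, tops 18 mm above the bench, narrowing from about 79 mm clear at the mouth to 52 mm at the gate.
- hood (a point): Middle of the lower front edge of the hood's roof: bay x = 96 mm, y = 0, 56 mm above the bench. The hood covers the lane from here to x = 168 mm, top 60 mm above the bench; fingers cannot go under it. The hidden buffer's face stands between bay x = 94 and 130 mm, set differently each time: the reel must be felt home.
- gate_flap (a joint): Sprung gate flap: aluminium plate 46 mm wide, 3 mm thick, 6 to 34 mm above the bench, across the lane at bay x = 0. Vertical hinge at the left wall (y = +26 mm); opens inward only. 0 = shut, 1.57 = folded along the left wall up to x = 48 mm. Spring: 0.10 N m shut, 0.18 N m open. It can shut once the reel's centre is past x = 70 mm. Fingers pulled far back jam on it: lift them.
- back_stop: The buffer's mounting in the hood's back wall, fixed at bay x = 162 mm, y = 0, 26 mm above the bench; axes as the bay's. It carries a locked rod and on it a sprung rubber buffer plate 34 x 22 mm, whose face the reel meets 32 to 68 mm before this origin (not measured). The buffer gives 1 mm for every 4 N (10 N = 2.5 mm) and is solid after 6 mm.
- red_spool: Bystander: the flat reel of thin solder, 52 mm in diameter, 24 mm high, standing on a wide flange. Origin: centre of its underside.
- jar_green: Bystander: round jar with a screw lid, 62 mm in diameter, 56 mm high. Origin: centre of its underside.

How it is judged (in metres and radians):
On the way, in this order (a step that is already met when the one before it is completed fails the run):
1. the tall reel stands upright on the entry, before the gate (x of solder_reel in the frame of reel_bay between -0.1 and -0.022 m and y of solder_reel in the frame of reel_bay between -0.03 and 0.03 m and angle between solder_reel's own z axis and vertical below 0.15 rad and z of solder_reel in the frame of reel_bay between 0.002 and 0.009 m), for 0.2 s.
2. the reel, sliding on the lane's floor, pushes the flap open in the gate (x of solder_reel in the frame of reel_bay between 0 and 0.04 m and value of joint gate_flap above 0.5 rad and angle between solder_reel's own z axis and vertical below 0.15 rad and z of solder_reel in the frame of reel_bay between 0.002 and 0.009 m), for 0.05 s.
3. the reel is pressed home on the buffer with 4 to 15 N (contact force between solder_reel and back_stop above 4 N and x of solder_reel in the frame of reel_bay above 0.068 m and angle between solder_reel's own z axis and vertical below 0.15 rad and z of solder_reel in the frame of reel_bay between 0.002 and 0.009 m), for 0.3 s.
At the end, for the whole second after the job is handed in: The reel stands upright and at rest on the lane's floor inside the bay, its centre more than 68 mm past the gate, and the flap is shut behind it (within 0.08 rad) (value of joint gate_flap below 0.08 rad and x of solder_reel in the frame of reel_bay between 0.068 and 0.12 m and y of solder_reel in the frame of reel_bay between -0.012 and 0.012 m and linear speed of solder_reel below 0.02 m/s and velocity of joint gate_flap below 0.1 rad/s and angle between solder_reel's own z axis and vertical below 0.15 rad and z of solder_reel in the frame of reel_bay between 0.002 and 0.009 m); the robot touches nothing.
It fails at once if the reel presses the buffer with more than 15 N (contact force between solder_reel and back_stop above 15 N).
It fails at once if the robot strains the bay or its flap with more than 25 N (contact force between the arm and reel_bay above 25 N).
It fails at once if the fingers press on the bay or its flap with more than 25 N (contact force between the fingers and reel_bay above 25 N).
It fails at once if the flat reel is shifted by more than 20 mm (distance of red_spool from where it was at the start of the episode above 0.02 m).
It fails at once if the jar is shifted by more than 20 mm (distance of jar_green from where it was at the start of the episode above 0.02 m).
It also fails if it takes over 72 s, if anything falls off the work surface, if the arm or the gripper's body presses on something with over 40 N, if the wrist force passes 120 N, or if a joint passes its speed limit or range.

## Working session

There is one attempt and no reset: what is moved stays moved. The work goes in short steps, each a Python script; the robot and the scene stay as the last script left them, time stands still between calls to the robot, and variables do not carry over. Pictures are saved under pics/ and viewed, at most 10 in all, crops included, and the job is handed in when it is done.

```bash
ls; mkdir -p pics; python3 - <<'E'
from plant import ctrl,sensors,optics
import cv2,numpy as np
ims=[]
for n in("top","side"):
    p,d=optics.grab_frame(n);np.savez(f"pics/{n}0.npz",p=p,d=d)
    cv2.imwrite(f"pics/{n}0.png",p[:,:,::-1]);c=optics.camera_params(n);print(n,c["mtx"].tolist(),(-c["R"].T@c["t"]).round(),c["R"].round(3).tolist())
s=sensors.read_state();print(s["t"],s["force"],s["eef_rot"].tolist() if hasattr(s["eef_rot"],'tolist') else s["eef_rot"],ctrl.tcp_to_tips)
E
```

```text
pics
top [[409.465874922919, 0.0, 328.61916674885816], [0.0, 409.465874922919, 201.22945402564807], [0.0, 0.0, 1.0]] [508. -90. 932.] [[0.0, -1.0, -0.017], [-0.999, 0.0, -0.035], [0.035, 0.017, -0.999]]
side [[511.174283700883, 0.0, 315.7354013240423], [0.0, 511.174283700883, 202.27941454974888], [0.0, 0.0, 1.0]] [351. 687. 681.] [[-0.962, -0.274, -0.006], [-0.163, 0.589, -0.792], [0.221, -0.76, -0.611]]
0.1 [-0.44393066  0.23241821  0.04659177] [[0.9397750545299947, 0.34179333456884453, -0.00040413791656837843], [0.3417934052601084, -0.9397727618574336, 0.00210337622677411], [0.0003391221683771991, -0.002114832182912401, -0.9999977062378659]] 25.0
```

View pics/top0.png

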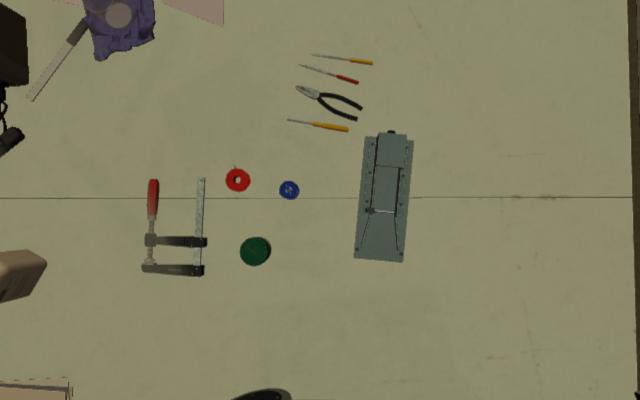

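View pics/side0.png

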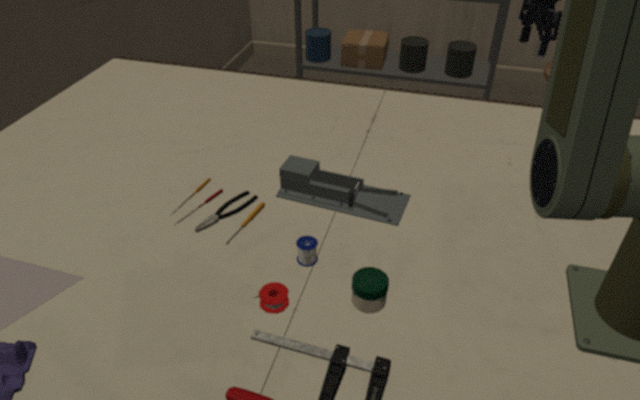

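The top view shows the blue tall reel at (289,190), the red flat reel at (237,180), the jar at (255,251). The bay spans (355-413, 132-262), with its hood at the top and its mouth at the bottom. The side view agrees: the reel is standing at (307,250). Next I'll get rough positions, then close wrist views.

```bash
cat > h.py <<'E'
from plant import ctrl,sensors,optics
import cv2,numpy as np
def cam(n,st=None):
    c=optics.camera_params(n);K=np.array(c["mtx"])
    if n!="wrist": R=np.array(c["R"]).T;return K,R,-R@np.array(c["t"])
    T=np.array(c["T_tool_cam"]);Rt=np.array(st["eef_rot"])
    return K,Rt@T[:3,:3],np.array(st["eef_pos"])+Rt@T[:3,3]
def ray(kc,uv,z):
    K,R,o=kc;uv=np.atleast_2d(np.array(uv,float))
    d=(R@np.linalg.inv(K)@np.c_[uv,np.ones(len(uv))].T).T
    return o+d*((z-o[2])/d[:,2])[:,None]
def down(yaw): # tool pointing down, tool y axis at angle yaw
    y=np.array([np.cos(yaw),np.sin(yaw),0]);z=np.array([0,0,-1.]);return np.c_[np.cross(y,z),y,z]
def snap(name):
    st=sensors.read_state();p,d=optics.grab_frame("wrist");np.savez(f"pics/{name}.npz",p=p,d=d,pos=st["eef_pos"],rot=st["eef_rot"])
    cv2.imwrite(f"pics/{name}.png",p[:,:,::-1]);return p,d,cam("wrist",st)
def blue(p):
    h=cv2.cvtColor(p,cv2.COLOR_RGB2HSV);m=cv2.inRange(h,(105,120,50),(130,255,255))
    n,l,s,c=cv2.connectedComponentsWithStats(m);i=1+s[1:,4].argmax();return (l==i).astype(np.uint8),s[i],c[i]
E
python3 - <<'E'
from h import *
k=cam("top");print(ray(k,[(289,190)],43),ray(k,[(366,136),(413,140),(404,262),(355,258)],4),ray(k,[(237,180)],24),ray(k,[(255,251)],56))
d=np.load("pics/top0.npz")
m,s,c=blue(d["p"]);print(s,c,ray(k,c,43))
print(optics.camera_params("wrist"))
b=ray(k,[(366,136),(413,140),(404,262),(355,258)],4)[:,:2]
ax=(b[0]+b[1]-b[2]-b[3]);print(np.linalg.norm(ax)/2,np.linalg.norm(b[0]-b[1]),np.arctan2(ax[1],ax[0]))
crop=cv2.resize(d["p"][120:275,335:435],None,fx=3.8,fy=3.8,interpolation=cv2.INTER_CUBIC)
E
```

```text
[[562.89052923  11.90522437  43.        ]] [[ 688.40996315 -158.92214128    4.        ]
 [ 678.95012919 -265.57676783    4.        ]
 [ 402.84499923 -243.53443214    4.        ]
 [ 411.57421254 -133.37541508    4.        ]] [[586.51172036 130.46976627  24.        ]] [[431.41137278  82.81231752  56.        ]]
[280 181  19  18 224] [288.72321429 189.64285714] [[563.67057474  12.51250072  43.        ]]
{'mtx': array([[328.94181846,   0.        , 322.5503323 ],
       [  0.        , 328.94181846, 202.56417264],
       [  0.        ,   0.        ,   1.        ]]), 'T_tool_cam': array([[ 3.83558507e-05, -9.58505235e-01, -2.85074926e-01,
         7.39269084e+01],
       [ 9.99999905e-01,  1.60228723e-04, -4.04189259e-04,
         8.83726304e-01],
       [ 4.33094712e-04, -2.85074883e-01,  9.58505150e-01,
        -1.17309343e+02],
       [ 0.00000000e+00,  0.00000000e+00,  0.00000000e+00,
         1.00000000e+00]])}
277.49249368863843 107.07332918655037 -0.08585380771818461
```

```bash
python3 - <<'E'
from h import *
th=-0.086;a=np.array([np.cos(th),np.sin(th)]);g=np.array([516.5,-198])
R=down(th-np.pi/2)
pos=np.r_[g+44*a,200]
print(ctrl.solve_ik(pos,R))
ctrl.move_ptp(pos,R)
p,d,k=snap("w1")
pos=np.r_[563.7,12.5,180]-np.r_[a*0,0]
R2=down(th+np.pi) if 0 else down(th)
print(ctrl.solve_ik(pos,R2),ctrl.solve_ik(pos,down(th+np.pi)))
print(sensors.read_state()["t"])
E
```

```text
[-4.90894677e-01  2.99256520e-01  1.54708656e+00 -4.44089210e-16
  1.29524957e+00  1.16590165e+00]
[-1.31311239e-01  2.56776621e-01  1.64598330e+00 -4.44089210e-16
  1.23883274e+00 -4.53112393e-02] None
1.9667
```

View pics/w1.png

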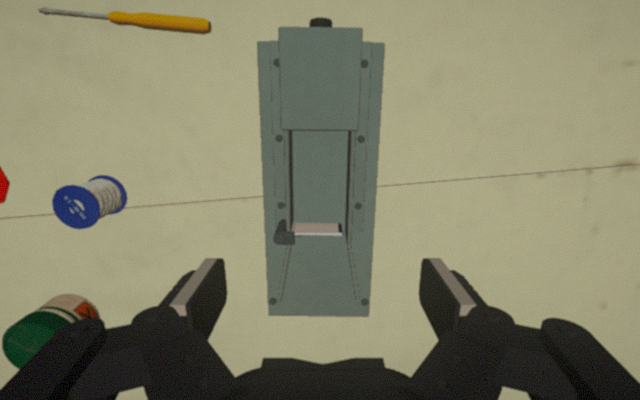

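The wrist view shows the bay aligned with the picture. Plate corners are at (258,42), (384,42), (369,316) and (269,317), the flap at (317,229), the hinge at (285,230), and the hood's front edge at v≈130. I'll refine the pose from the plate edges, then photograph the reel.

```bash
python3 - <<'E'
from h import *
z=np.load("pics/w1.npz");p=z["p"];k=cam("wrist",dict(eef_rot=z["rot"],eef_pos=z["pos"]))
h=cv2.cvtColor(p,cv2.COLOR_RGB2HSV);print(h[290,320],h[150,200],h[300,280])
# left/right plate edges: saturation/hue of grey-blue vs bench
f=p.astype(int);m=((f[:,:,2]-f[:,:,0])>-3)&(f.sum(2)>150)
L=[];Rr=[]
for v in range(60,306,3):
    r=np.where(m[v,240:400])[0]
    if len(r)>60: L.append((240+r[0]-.5,v));Rr.append((240+r[-1]+.5,v))
bot=[]
for u in range(280,360,3):
    c=np.where(m[280:330,u])[0]
    if len(c): bot.append((u,280+c[-1]+.5))
fit=lambda P:cv2.fitLine(ray(k,P,4)[:,:2].astype(np.float32),cv2.DIST_HUBER,0,1e-3,1e-3).ravel()
l,r,b=fit(L),fit(Rr),fit(bot)
al=[np.arctan2(x[1]*np.sign(x[0]),abs(x[0])) for x in(l,r)];print("yaw",al,"front edge",np.arctan2(b[0],-b[1]))
th=np.mean(al);a=np.array([np.cos(th),np.sin(th)]);n=np.array([-a[1],a[0]])
yl,yr=l[2:]@n,r[2:]@n;xf=b[2:]@a
print("width",yl-yr,"len check back corners",ray(k,[(258,42),(384,42)],4)[:,:2]@a-xf)
g=a*(xf+110)+n*(yl+yr)/2;print("gate",g,"yaw",th)
for uv,zz in(((317,224),34),((290,223),34),((343,223),34),((280,130),60),((362,130),60),((290,130),38),((349,130),38)):
    q=ray(k,uv,zz)[0,:2]-g;print(uv,zz,(q@a).round(1),(q@n).round(1))
np.savez("bay.npz",g=g,th=th)
pos=np.r_[563.7,12.5,180]-np.r_[0,20,0]
ctrl.move_ptp(pos,down(th));p,d,k=snap("w2")
m,s,c=blue(p);print(s,c,ray(k,c,47-4))
E
```

```text
[ 48  30 102] [ 28  51 171] [35 30 95]
yaw [np.float32(-0.100812756), np.float32(-0.104418114)] front edge 3.074322
width 107.58973 len check back corners [271.92536021 273.64794055]
gate [ 524.1768  -195.72604] yaw -0.10261543
(317, 224) 34 5.7 1.2
(290, 223) 34 6.3 25.9
(343, 223) 34 7.1 -22.6
(280, 130) 60 91.5 30.1
(362, 130) 60 92.5 -32.8
(290, 130) 38 90.0 24.5
(349, 130) 38 90.8 -24.6
[ 298  146   49   49 1525] [321.70622951 170.0452459 ] [[567.38303605  14.7542753   43.        ]]
```

View pics/w2.png

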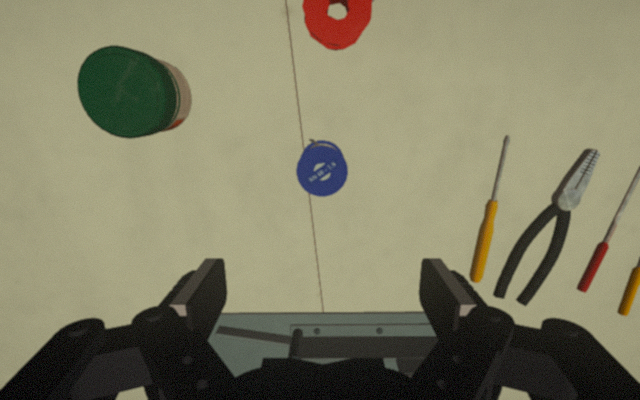

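```bash
python3 - <<'E'
from h import *
z=np.load("pics/w1.npz");p=z["p"];d=z["d"];k=cam("wrist",dict(eef_rot=z["rot"],eef_pos=z["pos"]))
f=cv2.cvtColor(cv2.medianBlur(p,3),cv2.COLOR_RGB2LAB).astype(int)[:,:,2]
print(f[180,252:274],f[180,370:390]);print(f[305:325,320],f[34:50,265])
def world(u,v): 
    K,R,o=k;c=np.linalg.inv(K)@[u,v,1.]*d[v,u];return (R@c+o).round(1)
for uv in((320,290),(275,180),(320,180),(320,80),(200,150),(500,200)):print(uv,world(*uv))
m=f<132
for n,(y0,y1) in dict(t=.0 and 0 or (60,306)).items():pass
z2=np.load("pics/w2.npz");k2=cam("wrist",dict(eef_rot=z2["rot"],eef_pos=z2["pos"]));d2=z2["d"]
K,R,o=k2
for u,v in((321,175),(321,220),(130,95)):print(R@(np.linalg.inv(K)@[u,v,1.]*d2[v,u])+o)
E
```

```text
[147 147 146 146 146 145 145 146 147 145 143 137 134 133 133 132 133 133
 133 134 134 133] [133 133 133 134 134 134 138 143 146 146 146 145 145 146 146 146 146 146
 146 145]
[134 133 133 133 133 134 134 134 134 134 137 142 144 146 146 146 145 145
 147 146] [145 146 146 146 146 146 143 138 133 134 134 134 133 134 134 134]
(320, 290) [ 441.2 -191.2    3.4]
(275, 180) [ 566.7 -158.8    6.3]
(320, 180) [ 562.5 -202.1    4.3]
(320, 80) [ 649.8 -210.3   58.2]
(200, 150) [600.8 -89.4  -0.9]
(500, 200) [ 525.1 -380.6   -0.6]
[566.43336343  11.02730089  43.71584287]
[ 5.60645801e+02 -4.17372702e+01 -1.62053756e-01]
[439.792217    84.05408795  55.3073749 ]
```

```bash
cat > bay.py <<'E'
from h import *
def fitbay(name,save=True):
    z=np.load(f"pics/{name}.npz");p=z["p"];k=cam("wrist",dict(eef_rot=z["rot"],eef_pos=z["pos"]))
    m=cv2.cvtColor(cv2.medianBlur(p,3),cv2.COLOR_RGB2LAB)[:,:,2]<140
    L=[];Rr=[]
    for v in range(60,306,3):
        r=np.where(m[v,240:400])[0];L.append((240+r[0]-.5,v));Rr.append((240+r[-1]+.5,v))
    bot=[(u,280+np.where(m[280:330,u])[0][-1]+.5) for u in range(280,360,3)]
    top=[(u,30+np.where(m[30:60,u])[0][0]-.5) for u in list(range(262,275,2))+list(range(367,380,2))]
    fit=lambda P:cv2.fitLine(ray(k,P,4)[:,:2].astype(np.float32),cv2.DIST_HUBER,0,1e-3,1e-3).ravel()
    l,r,b,t=fit(L),fit(Rr),fit(bot),fit(top)
    al=[np.arctan2(x[1]*np.sign(x[0]),abs(x[0])) for x in(l,r)]
    al2=[np.arctan(-x[0]/x[1]) for x in(b,t)]
    print("yaw",al,al2)
    th=float(np.mean(al));a=np.array([np.cos(th),np.sin(th)]);n=np.array([-a[1],a[0]])
    xb,xt=b[2:]@a,t[2:]@a;yl,yr=l[2:]@n,r[2:]@n
    print("width",yl-yr,"len",xt-xb)
    g=a*((xb+xt)/2-29)+n*(yl+yr)/2;print("gate",g,"yaw",th)
    for uv,zz in(((317,235),34),((285,232),34),((280,130),60),((362,130),60),((290,130),38),((349,130),38)):
        q=ray(k,uv,zz)[0,:2]-g;print(uv,zz,(q@a).round(1),(q@n).round(1))
    if save:np.savez("bay.npz",g=g,th=th)
fitbay("w1")
E
python3 bay.py
```

```text
yaw [np.float32(-0.09713833), np.float32(-0.09713786)] [np.float32(-0.087079965), np.float32(-0.095670775)]
width 110.71506553042408 len 276.6624742795796
gate [ 518.63444369 -197.1908063 ] yaw -0.09713809192180634
(317, 235) 34 -1.3 1.6
(285, 232) 34 1.3 31.2
(280, 130) 60 95.4 30.1
(362, 130) 60 96.1 -32.8
(290, 130) 38 93.9 24.5
(349, 130) 38 94.4 -24.6
```

```bash
python3 - <<'E'
from h import *
b=np.load("bay.npz");g,th=b["g"],float(b["th"]);a=np.array([np.cos(th),np.sin(th)])
R=down(th);r=np.array([567.,14.5])
ctrl.move_l(np.r_[r,120],R)
ctrl.gripper_to(70)
print(ctrl.move_l(np.r_[r,30],vel=80,threshold=8))
print("w",ctrl.gripper_to(30,30));s=sensors.read_state();print(s["grip_width"],s["grasp_force"],s["eef_pos"],s["force"])
ctrl.move_l(np.r_[r,110],vel=100)
s=sensors.read_state();print(s["grip_width"],s["grasp_force"],s["force"],s["t"])
e=g-62*a
ctrl.move_l(np.r_[e,110],R,vel=150)
p,d,k=snap("w3")
s=sensors.read_state();print(s["grip_width"],s["force"],s["t"])
E
```

```text
False
w False
40.51451848288451 30.639946460723877 [567.36066711  14.4687668   30.66509156] [-0.20592439  0.37813519  3.8584308 ]
40.30578866807072 30.464444160461426 [-0.33646047 -0.60080066 -1.37602312] 6.6167
40.25037217869473 [-0.31371325 -0.009984   -1.94674724] 8.375
```

View pics/w3.png

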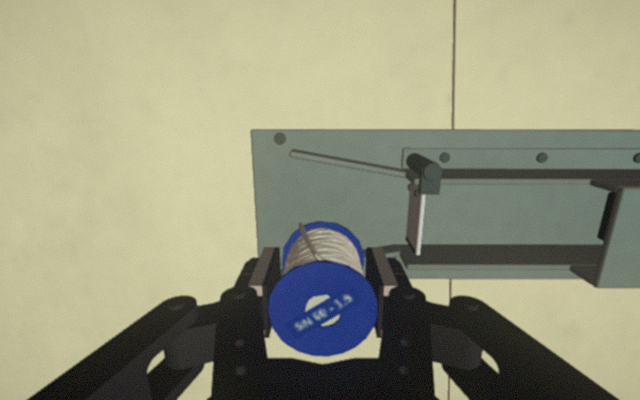

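The reel is held between the pads, flange at (320,310), over the bay's mouth. The flap is at (415,215). Now I'll lower until contact.

```bash
python3 - <<'E'
from h import *
b=np.load("bay.npz");g,th=b["g"],float(b["th"]);a=np.array([np.cos(th),np.sin(th)])
e=g-62*a;R=down(th)
ctrl.move_l(np.r_[e,45],R,vel=100)
print(ctrl.move_l(np.r_[e,33],vel=10,threshold=3));s=sensors.read_state();print(s["eef_pos"],s["force"])
ctrl.gripper_to(60);ctrl.hold(.2)
p0=s["eef_pos"];ctrl.move_l(np.r_[e,130],vel=100)
p,d,k=snap("w4");m,st,c=blue(p)
q=ray(k,c,47)[0,:2]-g;print(st,q@a,q@[-a[1],a[0]],sensors.read_state()["t"])
Rp=down(th-np.pi/2)
for x in(-110,-60,0,40,75):
  for z in(45,130):
    J=ctrl.solve_ik(np.r_[g+x*a,z],Rp);print(x,z,None if J is None else J.round(2))
E
```

```text
True
[ 456.78901257 -191.09467306   34.64208831] [-0.21602384 -0.33846979  5.38120677]
[ 294  180   61   72 2638] -60.41803591781339 1.5644990766514033 11.8167
-110 45 [-0.62  0.25  2.   -0.    0.89  1.05]
-110 130 [-0.62  0.09  1.96 -0.    1.09  1.05]
-60 45 [-0.57  0.33  1.89 -0.    0.92  1.1 ]
-60 130 [-0.57  0.19  1.85 -0.    1.1   1.1 ]
0 45 [-0.52  0.43  1.74 -0.    0.97  1.15]
0 130 [-0.52  0.3   1.71 -0.    1.13  1.15]
40 45 [-0.49  0.49  1.64 -0.    1.01  1.18]
40 130 [-0.49  0.37  1.61 -0.    1.16  1.18]
75 45 [-0.47  0.55  1.55 -0.    1.04  1.2 ]
75 130 [-0.47  0.44  1.51 -0.    1.19  1.2 ]
```

View pics/w4.png

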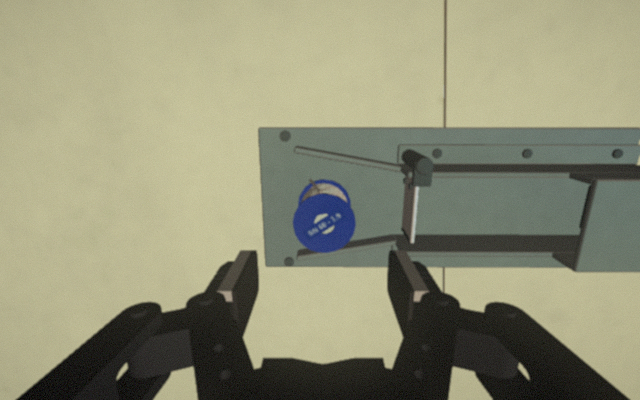

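The reel stands upright at about bay x −61, y 0 (flange at (324,220)). Next I'll bring the nearly closed fingers in behind it, with pad width along the lane, and approach to contact.

```bash
python3 - <<'E'
from h import *
b=np.load("bay.npz");g,th=b["g"],float(b["th"]);a=np.array([np.cos(th),np.sin(th)])
Rp=down(th-np.pi/2)
P=lambda x,z:np.r_[g+x*a,z]
ctrl.move_ptp(P(-112,130),Rp);ctrl.gripper_to(8)
ctrl.hold(.2);s=sensors.read_state();print(s["grip_width"],s["force"])
print(ctrl.move_l(P(-112,37),vel=100,threshold=10))
ctrl.hold(.2);s=sensors.read_state();f0=np.array(s["force"]);print(s["force"],s["eef_pos"])
print(ctrl.move_l(P(-80,37),vel=20,threshold=1.2))
s=sensors.read_state();f=np.array(s["force"]);q=np.array(s["eef_pos"])[:2]-g
print("x",q@a,"F",-(f-f0)[:2]@a,f,s["t"])
snap("w5")
E
```

```text
8.010812437828314 [-0.13314165  0.0889684   0.36017315]
False
[ 0.13310589  0.12923769 -0.24003845] [ 407.66703419 -186.66884277   37.64347851]
True
x -91.96939589144282 F -1.0360251901937552 [1.17499426 0.13904866 0.17497116] 16.2083
```

View pics/w5.png

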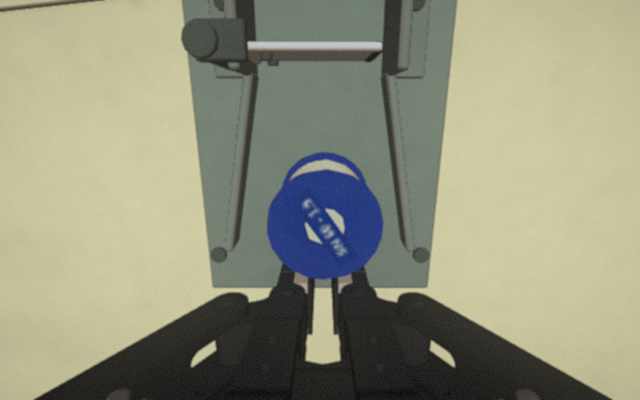

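The reel is centred at (325,225) ahead of the two finger tips, clear of the guides, and the flap is at (315,48). I'll push in steps, logging force.

```bash
cat > push.py <<'E'
from h import *
b=np.load("bay.npz");g,th=b["g"],float(b["th"]);a=np.array([np.cos(th),np.sin(th)]);n=np.array([-a[1],a[0]])
P=lambda x,z=37:np.r_[g+x*a,z]
def rd():
    s=sensors.read_state();f=np.array(s["force"]);q=np.array(s["eef_pos"])[:2]-g
    return float(q@a),float(f[:2]@a),float(f[:2]@n),float(f[2]),s["t"]
E
python3 - <<'E'
from push import *
print(np.round(rd(),2))
for x in(-90,-88,-80,-70,-60,-50,-40,-35,-30,-20,-10):
    hit=ctrl.move_l(P(x),vel=25,threshold=15)
    print(hit,np.round(rd(),2))
    if hit:break
p,d,k=snap("w6")
E
```

```text
[-92.46  -0.13  -0.54   0.33  16.26]
False [-9.010e+01 -2.000e-02 -3.000e-01 -1.600e-01  1.652e+01]
False [-88.07  -0.6   -0.73  -1.29  16.77]
False [-7.944e+01  1.200e-01  2.000e-01  1.000e-02  1.724e+01]
False [-6.962e+01 -2.000e-02  4.800e-01 -5.000e-01  1.779e+01]
False [-59.59   0.69   0.33  -0.14  18.34]
False [-51.53  -6.59  -0.46   5.22  18.89]
False [-43.01  -9.51  -1.18   7.02  19.44]
False [-38.96 -12.19  -2.09   8.31  19.79]
False [-34.81 -13.91  -3.8    8.28  20.14]
False [-23.44 -11.03  -5.26   5.05  20.69]
False [-11.25  -4.44  -3.49  -0.27  21.24]
```

View pics/w6.png

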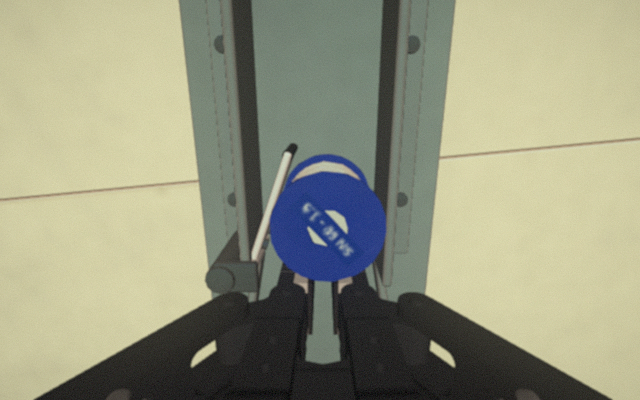

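The reel is in the gate, upright at (328,225), with the flap folded well open along (275,200). Pushing on slowly with force supervision.

```bash
python3 - <<'E'
from push import *
for x in(0,10,20,30,36):
    hit=ctrl.move_l(P(x),vel=25,threshold=10);print(hit,np.round(rd(),2))
    if hit:raise SystemExit
h=[];x=36;base=None
while x<82:
    x+=1;ctrl.move_l(P(x),vel=12);ctrl.hold(.03)
    r=[rd()]
    for _ in range(2): ctrl.hold(.01);r.append(rd())
    r=np.mean(r,0);h.append(r);print(x,np.round(r,2))
    if len(h)>4:
        base=np.median([i[1] for i in h[-9:-2]])
        if base-r[1]>2.0 and base-h[-2][1]>0.7: break
np.savez("h.npz",base=base,x=x)
print("base",base)
E
```

```text
False [-0.71 -3.79 -3.01 -0.63 21.84]
False [ 9.75 -3.05 -0.6  -2.11 22.39]
False [20.85 -1.41  0.22 -0.72 22.94]
False [30.08 -3.73 -3.35 -0.35 23.49]
False [36.53 -2.47 -3.43 -0.26 23.88]
37 [37.06 -3.67 -3.18  0.17 24.18]
38 [37.83 -4.67 -3.    0.34 24.48]
39 [38.8  -4.98 -3.44  0.56 24.78]
40 [40.26 -3.01 -3.39  0.27 25.08]
41 [41.3  -2.73 -3.11  0.23 25.38]
42 [42.1  -3.35 -3.26  0.69 25.68]
43 [43.02 -3.45 -2.71  1.47 25.98]
44 [43.97 -2.97 -3.48  1.03 26.28]
45 [44.98 -3.5  -3.68  0.55 26.58]
46 [45.97 -3.32 -3.43  0.39 26.88]
47 [47.   -3.01 -2.72 -0.13 27.18]
48 [48.04 -3.04 -3.27  0.12 27.48]
49 [49.06 -2.41 -2.91 -0.41 27.78]
50 [50.08 -2.92 -3.52 -0.42 28.08]
51 [51.08 -3.   -3.33 -0.94 28.38]
52 [52.12 -3.1  -3.49 -0.3  28.68]
53 [53.28 -2.08 -2.72 -0.42 28.98]
54 [54.07 -2.32 -2.99 -1.07 29.28]
55 [55.73 -0.3   0.06 -1.11 29.58]
56 [ 5.652e+01 -6.000e-02  6.000e-02  3.000e-02  2.988e+01]
57 [57.14 -0.89  0.12  0.62 30.18]
58 [58.01 -1.04 -0.61  0.3  30.48]
59 [59.09 -1.33 -0.38  0.67 30.78]
60 [ 6.009e+01 -9.900e-01 -5.400e-01  5.000e-02  3.108e+01]
61 [61.08 -0.96 -0.48 -0.23 31.38]
62 [62.1  -0.38  0.17 -0.4  31.68]
63 [ 6.309e+01 -9.100e-01 -5.000e-02 -1.200e-01  3.198e+01]
64 [64.08 -0.36  0.31 -0.24 32.28]
65 [ 6.510e+01 -1.170e+00 -4.000e-02 -2.400e-01  3.257e+01]
66 [66.09 -0.52 -0.09 -0.19 32.88]
67 [67.09 -0.71 -0.58 -0.46 33.18]
68 [68.1  -1.07  0.21 -0.5  33.48]
69 [69.08 -0.53  0.07 -0.4  33.78]
70 [70.09 -0.61 -0.54  0.42 34.07]
71 [71.12 -0.71 -0.81 -0.24 34.38]
72 [72.1  -0.77  0.2  -0.09 34.68]
73 [ 7.310e+01 -4.300e-01  3.000e-02 -3.800e-01  3.498e+01]
74 [74.09 -1.01 -0.38  0.12 35.28]
75 [ 7.509e+01 -8.800e-01 -2.000e-02 -5.200e-01  3.557e+01]
76 [75.98 -1.19 -0.12  0.44 35.88]
77 [76.47 -3.53  0.39  1.67 36.18]
78 [77.   -5.64  0.2   3.41 36.48]
base -0.7668164689818496
```

Contact with the buffer is clear: about 4 N/mm at TCP x≈76, and sliding force about 0.8 N. Press to about 10.8 N, hold, back off, lift.

```bash
python3 - <<'E'
from push import *
x=78.;t=-.77-9.8
def av():
    r=[]
    for _ in range(4): ctrl.hold(.02);r.append(rd())
    return np.mean(r,0)
r=av();print(np.round(r,2))
while r[1]>t and x<82:
    x+=min(.4,max(.15,(r[1]-t)/2.6*.8));ctrl.move_l(P(x),vel=5);r=av();print(round(x,2),np.round(r,2))
for _ in range(6): ctrl.hold(.1);print(np.round(rd(),2))
ctrl.move_l(P(x-6),vel=8);ctrl.hold(.1);print("back",np.round(rd(),2))
ctrl.move_l(P(x-6,70),vel=40);print(np.round(rd(),2));ctrl.move_l(P(x-6,200),vel=120)
ctrl.move_l(P(30,200),vel=120);ctrl.hold(.5)
p,d,k=snap("w7");m,s,c=blue(p);q=ray(k,c,47)[0,:2]-g;print(s,q@a,q@n,np.round(rd(),2))
E
```

```text
[76.99 -6.07 -0.35  3.23 36.52]
78.4 [77.01 -7.22 -0.23  3.81 36.84]
78.8 [77.12 -7.4  -0.27  4.93 37.16]
79.2 [77.25 -8.49 -0.47  5.28 37.48]
79.6 [77.37 -9.4  -0.45  6.1  37.79]
79.96 [ 77.49 -10.11  -0.44   6.46  38.11]
80.11 [ 77.49 -10.11  -0.22   7.06  38.42]
80.26 [ 77.51 -10.45  -0.54   7.7   38.74]
80.41 [ 77.51 -11.    -0.54   7.92  39.06]
[ 77.52 -11.51  -0.19   8.59  39.18]
[ 77.5  -11.22  -0.21   6.97  39.28]
[ 77.52 -10.34  -0.34   7.73  39.38]
[ 77.53 -10.54  -0.45   7.92  39.48]
[ 77.52 -11.84  -0.42   6.96  39.58]
[ 77.5  -12.16  -0.28   7.73  39.68]
back [74.67  0.11 -0.16 -0.47 40.68]
[74.11  0.1  -0.56  0.23 41.66]
[307 115  36  10 246] 93.59427638289138 -1.4481479463338207 [30.08  0.93  0.19  0.73 43.96]
```

View pics/w7.png

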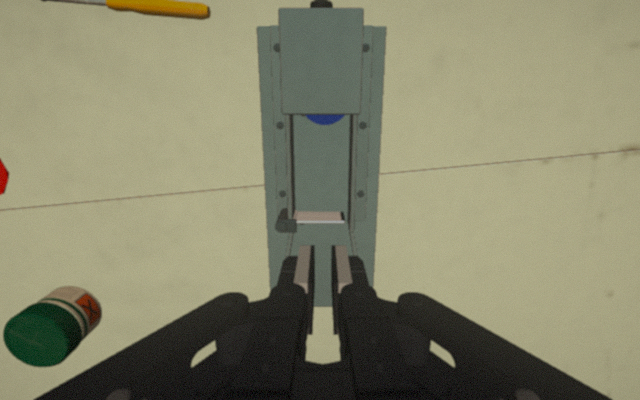

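The last picture shows the flap shut across the lane at (320,216). The reel's flange is just visible under the hood edge at (324,120), centred and upright. The jar has not moved, only the edge of the red reel is in frame, and the fingers are clear. Handing in.

```bash
python3 -c "
from plant import ctrl
print(ctrl.finish_job())"
```

```text
the job is handed in; nothing more can be done
None
```

The job is handed in, with no verdict returned: the reel was pressed on the buffer with about 11 N of measured push (sliding took about 0.8 N) for over half a second, and in the last picture it sits under the hood with the flap shut and the arm clear.

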